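# Stand the projector remote in the caddy

## Task

Take the white projector remote out of the orange phone stand in the tray and stand it upright, foot end down, in the empty front pocket of the wooden remote caddy. The height-adjustable floor inside the pocket cannot be seen, so feel for it: lower the remote gently until it stands on the floor and only then let go, neither dropping it nor ramming it. Leave the other things where they are.

Things in the scene. Friction and masses are not known exactly. Their poses are not given: they have to be found in the camera images.
- remote_mid (a point): Centre of the white projector remote: a bar 18 mm thick (own x), 44 mm wide (own y), 165 mm long (own z, foot to head), about 120 g, evenly weighted. Keys on its -x face, a red one near the head. It starts propped in the orange stand, head leaning 35 degrees back from vertical towards its own +x. The 75 mm at the head end stick out of the stand and can be gripped across the width.
- remote_foot (a point): Centre of the remote's foot face (82.5 mm from remote_mid along -z), same frame.
- pocket (a point): Centre of the mouth of the caddy's empty front pocket, level with the rim, 120 mm above the sideboard; frame of the caddy. A vertical shaft 23 mm (own x) by 49 mm (own y), no chamfer. Its padded floor is set at a different height each time and is not measured: 41 to 86 mm below the mouth. The pad is springy (about 2.5 N per mm, 6 mm travel).
- caddy: Wooden remote caddy, fixed, 78 mm (own x) by 64 mm (own y) by 120 mm high on a 94 x 80 mm foot plate, origin at the centre of its underside. Front pocket centre 21.5 mm along -x, the occupied rear pocket 21.5 mm along +x.
- greyremote: Grey remote, 15 x 40 x 145 mm, standing loosely in the caddy's rear pocket, its head about 80 mm above the rim. Origin at its foot, z up along it. To be left alone.
- stand: Orange phone stand, fixed in the tray: foot 115 x 70 mm, ledge under the remote's foot, back rest 40 mm wide behind the lower 90 mm of the remote. Origin under its middle, own +x is the way the remote leans.
- tray: Fixed stainless steel tray 320 (own x) by 220 (own y) mm, rim 18 mm high, floor 3 mm thick. Origin under its centre.
- decoder: Black decoder remote, 150 x 46 x 20 mm, lying in the tray. To be left alone.
- woodbox: Small wooden box with twist cap, 56 x 56 x 60 mm, in the tray. To be left alone.
- bowl: Glass bowl, rim radius 55 mm, 60 mm high, on the sideboard. To be left alone.
Mind the look-alikes: they are no part of the job. Of the things like the part that bears remote_mid, leave any that is blue or turquoise; of the rest the smaller one is meant.

How it is judged:
On the way, in this order (a step that is already met when the one before it is completed fails the run):
1. the remote is lifted clear of the stand, its foot above the caddy's rim height (height (world z) of remote_foot above 0.122 m and contact force between remote and stand below 0.05 N), for 0.1 s.
2. still gripped and about upright, the remote's foot is inside the front pocket, 15 mm or more below the mouth (z of remote_foot in the frame of pocket below -0.015 m and horizontal distance between remote_foot and pocket below 0.008 m and angle between remote_mid's own z axis and vertical below 0.25 rad and contact force between the fingers and remote above 0.5 N), for 0.1 s.
At the end, for the whole second after the job is handed in: The white remote stands at rest and released in the front pocket, foot down: foot at least 37 mm below the mouth and within 8 mm of its centre, within 10 degrees of upright, carried by the caddy; the grey remote still stands in the rear pocket (z of remote_foot in the frame of pocket below -0.037 m and horizontal distance between remote_foot and pocket below 0.008 m and angle between remote_mid's own z axis and vertical below 0.17 rad and linear speed of remote below 0.02 m/s and contact force between remote and caddy above 0.3 N and z of greyremote in the frame of caddy below 0.07 m and angle between greyremote's own z axis and vertical below 0.2 rad); the robot touches nothing.
It fails at once if the remote is dropped: it falls faster than 0.25 m/s with no finger on it (contact force between the fingers and remote below 0.02 N and linear speed of remote above 0.25 m/s).
It fails at once if the remote is rammed against the caddy with more than 25 N (contact force between remote and caddy above 25 N).
It fails at once if another thing is shoved or lifted (grey remote 20 mm, others 15 mm) (distance of greyremote from where it was at the start of the episode above 0.02 m or distance of any of decoder, woodbox, bowl from where it was at the start of the episode above 0.015 m).
It also fails if it takes over 45 s, if anything falls off the work surface, if the arm or the gripper's body presses on something with over 40 N, if the wrist force passes 120 N, or if a joint passes its speed limit or range.

## Robot

A 7-joint arm with a two-finger parallel gripper is mounted at the origin on the work surface. World frame = base frame: x ahead of the robot, y to its left, z up, the work surface at z = 0. Lengths are in m, angles in rad, forces in N, time in s.
With the tool pointing down it reaches from about 0.425 to 0.925 m from the base axis. Payload 6.8 kg.
Tool frame: the origin (TCP) lies on the centre line of the jaws, within the pads' length; the fingertips stand 25 mm ahead of it and the grasp point (between the pads) lies 6 mm ahead of it (bot.tcp_to_tips is the distance from the TCP to the fingertips, in m); z points along the fingers, y is the line along which they close (so a half turn about z gives the same grasp; the last joint's range is limited). The gripper opens to 85 mm and grips with 20 to 120 N. Pads are 22 mm wide; open, the fingers measure 114 mm over their backs; the gripper's body (76 mm by 85 mm) begins 54 mm behind the grasp point. The pads swing forward as they close: fully open they stand 13 mm farther back than shut.
Start: joints at [-1.314, 0.477, 0.022, 1.555, -0.011, 1.109, -0.083], TCP at [0.241, 0.631, 0.256] pointing down, gripper open.
Joint ranges: [-2.96, 2.96], [-0.34, 2.1], [-1.41, 1.46], [0.24, 2.44], [-1.37, 4.51], [0.17, 1.92], [-2.96, 2.96]. Speed limits (rad/s): [2.39, 2.39, 3.14, 3.14, 3.14, 3.14, 3.14].

## Interface

Orientations are given as a unit quaternion [x, y, z, w].
In Python, from plant import bot gives the robot as it stands.
- The arm moves only by the tool drive_tool, never from a script. Its argument "steps" is a list of rows, each a list of 3 entries, a list of its own where there are three numbers: the closure in counts, from 0 (fully open) to 255 (shut), then the shift along the tool's x, y, z in units of 0.25 m (1.0 is 0.25 m), then the turn about the tool's z in units of 0.5 rad (1.0 is 0.5 rad). A call has 1 to 12 rows; each row is the pose to reach, as a shift and turn from the pose commanded when the call began, along the tool's axes at that moment; what a row does not reach only later rows make up. A row lasts 1/8 s, in which the tool goes at most 62.5 mm and 10.7 degrees, less where a joint would pass 70% of its speed; a pose out of reach is approached as far as the arm can. A call with a number of a shift or a turn outside -1 to 1 is refused whole. A call with a gripper value outside its range is refused whole. The fingers move at their own pace and stop on an object; the grip force is fixed at half the most. Time passes only in rows, so rows that repeat a pose let the fingers close. It gives the time, the measured TCP pose, the force, the opening and the grip force at its end, in the units of the state.
- bot.read_state(): the state, without advancing time (a new reading comes with each control period).
- bot.capture(name): name is "scene" or "top"; returns a dict with "color" (480x640x3 uint8, red, green, blue), "depth" (480x640 float32, m along the optical axis (not along the pixel's ray), 0 where there is no reading), "fx", "fy", "cx", "cy" (pixels), "pose" (4x4, takes a point from camera to world coordinates). Camera axes: x right, y down, z forward; pixel columns grow to the right and rows downward; lengths in m; the calibration is good to about 2 mm. A picture is of the moment at which its call begins.
- bot.hand_in(): hands the job in; it is judged then, once.
The state is a dict: "time_s": time; "joint_pos": joint angles; "qvel": joint speeds; "joint_efforts": joint torques, N m; "position": TCP position; "orientation": TCP orientation; "contact_force": force on the tool from outside, world axes, zero at the start; "ft_torque": the same for the moment, N m; "finger_gap": finger opening in m; "gripper_force": force on a finger pad.
Only numpy, scipy, OpenCV 4.12 (cv2) and the standard library are available. Lean on these libraries where they do the work, as an engineer would, in place of code of your own. Each camera call takes 0.05 s, during which the arm holds its last target. There are 200 camera calls.

## Working session

There is one attempt and no reset: what is moved stays moved. The work goes in short steps, Python scripts to look and compute and a tool call to move; the robot and the scene stay as the last step left them, time stands still between calls to the robot, and variables do not carry over. Pictures are saved under pics/ and viewed, at most 10 in all, crops included, and the job is handed in when it is done.

Besides the shell and the picture viewer there is one more tool, called after ">>>" by a JSON object that holds its "op" and its "data", one argument or row to a line. drive_tool: Moves the arm, as the interface text tells. Its arguments: {"type":"object","properties":{"steps":{"type":"array","items":{"type":"array"}}},"required":["steps"]}

```bash
mkdir -p pics; cat > h.py <<'E'
import numpy as np,cv2
from plant import bot
def cap(n,f):
    c=bot.capture(n); cv2.imwrite(f'pics/{f}.png',c['color'][...,::-1]); np.savez(f'pics/{f}.npz',**c); return c
def cloud(c):
    v,u=np.mgrid[:480,:640]; d=c['depth']
    P=np.stack([(u-c['cx'])/c['fx']*d,(v-c['cy'])/c['fy']*d,d],-1)
    return P@c['pose'][:3,:3].T+c['pose'][:3,3]
E
python3 - <<'E'
from h import *
for n in('scene','top'):
    c=cap(n,n+'0'); print(n,c['pose'].round(3).tolist(),c['fx'])
s=bot.read_state(); print(s['time_s'],s['position'],s['orientation'],s['contact_force'],s['finger_gap'],bot.tcp_to_tips)
E
```

```text
scene [[-0.557, 0.593, -0.581, 1.163], [0.83, 0.382, -0.406, 0.423], [-0.019, -0.709, -0.705, 0.86], [0.0, 0.0, 0.0, 1.0]] 542.3124981416572
top [[-0.004, -0.991, 0.136, 0.388], [-1.0, 0.005, 0.008, -0.019], [-0.008, -0.136, -0.991, 1.195], [0.0, 0.0, 0.0, 1.0]] 480.3509609455616
0.1 [0.24064748 0.63012263 0.25542828] [ 1.81377982e-01  9.83413119e-01 -8.10821543e-04 -8.96130608e-05] [ 0.97886012 -0.07435255  0.66335612] 0.08563411937363591 0.025
```

View pics/scene0.png

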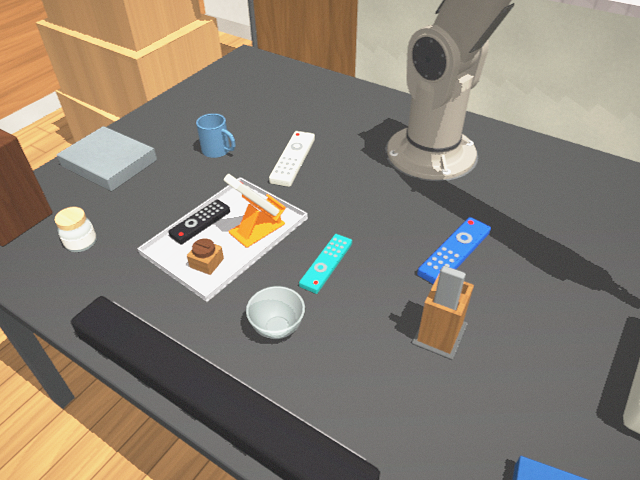

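View pics/top0.png

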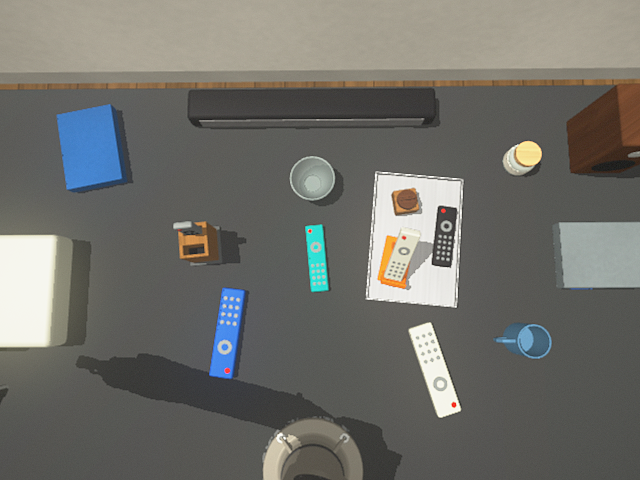

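Top view: white remote in the stand at about (403,255), head up at (407,235). The larger white one at (435,370) is a decoy, and blue and turquoise are also excluded. The caddy is at (200,243), with the grey remote at its upper left (187,228). Next I'll measure both in both views.

```bash
python3 - <<'E'
from h import *
for n in('scene','top'):
    c=dict(np.load(f'pics/{n}0.npz')); P=cloud(c); hsv=cv2.cvtColor(c['color'],cv2.COLOR_RGB2HSV)
    H,S,V=[hsv[...,i].astype(int) for i in range(3)]; x,y,z=P[...,0],P[...,1],P[...,2]; ok=c['depth']>0
    # remote: whitish, above tray
    reg=ok&(abs(y+.21)<.16)&(abs(x-.5)<.2)
    m=reg&(S<60)&(V>150)&(z>.045)&(z<.22)
    k,lab,st,cen=cv2.connectedComponentsWithStats(m.astype(np.uint8)); j=1+st[1:,4].argmax(); m=lab==j
    m2=cv2.erode(m.astype(np.uint8),np.ones((3,3)))>0
    Q=P[m2]; q=Q.mean(0); 
    for _ in range(3):
        w,v=np.linalg.eigh(np.cov((Q-q).T)); n0=v[:,0]*np.sign(v[2,0]); d=(Q-q)@n0; Q=Q[abs(d)<.004]; q=Q.mean(0)
    A=P[m]-q; ax=v[:,2]*np.sign(v[2,2]); wd=v[:,1]
    e=lambda a:np.percentile(A@a,[1,99]).round(4)
    print(n,'remote',cen[j].round(),m.sum(),'c',q.round(4),'axis',ax.round(3),'n',n0.round(3),'wd',wd.round(3),'ext',e(ax),e(wd),'tilt',np.degrees(np.arccos(ax[2])).round(1),'maxz',P[m][:,2].max().round(3))
    o=reg&(H>5)&(H<20)&(S>180)&(V>150)&(z<.12); print(' orange',P[o].min(0).round(3),P[o].max(0).round(3))
    # caddy
    reg=ok&(abs(y-.27)<.12)&(abs(x-.5)<.15)
    m=reg&(S>60)&(abs(z-.12)<.006); Q=P[m]
    r=cv2.minAreaRect(Q[:,:2].astype(np.float32)*1000); print(' rim',m.sum(),Q.mean(0).round(4),r)
    g=reg&(z>.135); Q=P[g]; r=cv2.minAreaRect(Q[Q[:,2]>.19][:,:2].astype(np.float32)*1000); print(' grey',Q.mean(0).round(4),Q[:,2].max().round(3),r)
for n,b in(('scene',(400,480,250,370)),('top',(170,250,205,285))):
    im=cv2.imread(f'pics/{n}0.png')[b[2]:b[3],b[0]:b[1]]; im=cv2.resize(im,(380,560),interpolation=cv2.INTER_CUBIC) 
    globals()[n]=im
cv2.imwrite('pics/cad.png',np.hstack([scene,top]))
E
```

```text
scene remote [249. 194.] 519 c [ 0.5144 -0.1926  0.1288] axis [ 0.538 -0.242  0.808] n [-0.783  0.212  0.585] wd [0.313 0.947 0.075] ext [-0.1003  0.0585] [-0.0291  0.0117] tilt 36.1 maxz 0.177
 orange [ 0.43  -0.253  0.003] [ 0.556 -0.163  0.106]
 rim 570 [0.545  0.2728 0.1196] ((531.8045043945312, 266.66192626953125), (81.23072814941406, 64.23082733154297), 6.049989223480225)
 grey [0.558  0.2703 0.1738] 0.203 ((553.837158203125, 269.0745544433594), (16.903602600097656, 40.276485443115234), 11.133471488952637)
top remote [402. 253.] 950 c [ 0.4978 -0.2035  0.1266] axis [ 0.557 -0.156  0.816] n [-0.793  0.192  0.578] wd [0.247 0.969 0.016] ext [-0.096   0.0637] [-0.0219  0.0223] tilt 35.3 maxz 0.179
 orange [ 0.422 -0.234  0.004] [ 0.549 -0.161  0.062]
 rim 545 [0.5255 0.2655 0.1204] ((529.1629638671875, 268.9782409667969), (78.3827896118164, 65.61217498779297), 5.993189811706543)
 grey [0.5482 0.2668 0.1845] 0.206 ((550.522216796875, 270.5668029785156), (15.401680946350098, 39.65212631225586), 6.110532283782959)
```

View pics/cad.png

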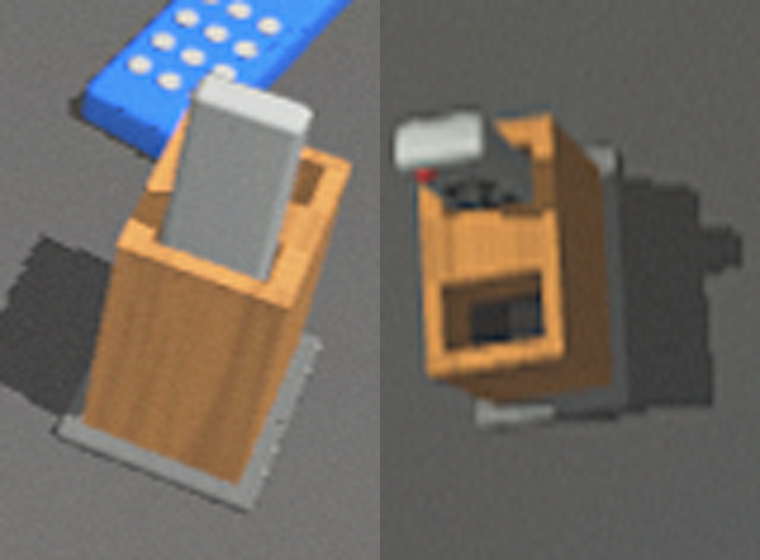

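Caddy: top view gives yaw 6° and pocket near (0.508, 0.266). Remote: mid near (0.496, -0.203, 0.108), yaw -14°, tilt 35°, which matches the given sizes. Moving.

>>> {"op": "drive_tool", "data": {
  "steps": [
    [0,[-0.93,-0.41,-0.24],0],
    [0,[-0.93,-0.41,-0.24],0],
    [0,[-0.93,-0.41,-0.24],0],
    [0,[-0.93,-0.41,-0.24],0],
    [0,[-0.93,-0.41,-0.24],0],
    [0,[-0.93,-0.41,-0.24],0]
  ]
}}

```text
time_s: 0.85
position: [0.4218, 0.4514, 0.3162]
orientation: [0.182, 0.983, -0.0, -0.0]
contact_force: [-0.2, 1.5, -0.4]
finger_gap: 0.0855
gripper_force: 0.0
```

>>> {"op": "drive_tool", "data": {
  "steps": [
    [0,[-0.62,-0.7,0],0],
    [0,[-0.62,-0.7,0],0],
    [0,[-0.62,-0.7,0],0],
    [0,[-0.62,-0.7,0],0],
    [0,[-0.62,-0.7,0],0],
    [0,[-0.62,-0.7,0],0]
  ]
}}

```text
time_s: 1.6
position: [0.5026, 0.2356, 0.3158]
orientation: [0.18, 0.984, 0.0, -0.001]
contact_force: [-0.7, 0.5, -0.3]
finger_gap: 0.0859
gripper_force: 0.0
```

>>> {"op": "drive_tool", "data": {
  "steps": [
    [0,[-0.4,-0.83,0],0],
    [0,[-0.4,-0.83,0],0],
    [0,[-0.4,-0.83,0],0],
    [0,[-0.4,-0.83,0],0],
    [0,[-0.4,-0.83,0],0],
    [0,[-0.4,-0.83,0],0]
  ]
}}

```text
time_s: 2.35
position: [0.5232, 0.0065, 0.316]
orientation: [0.179, 0.984, 0.0, -0.0]
contact_force: [-0.2, 0.5, -0.3]
finger_gap: 0.085
gripper_force: 0.0
```

>>> {"op": "drive_tool", "data": {
  "steps": [
    [0,[-0.3,-0.78,0],-0.23],
    [0,[-0.3,-0.78,0],-0.23],
    [0,[-0.3,-0.78,0],-0.23],
    [0,[-0.3,-0.78,0],-0.23],
    [0,[-0.3,-0.78,0],-0.23],
    [0,[-0.3,-0.78,0],-0.23]
  ]
}}

```text
time_s: 3.1
position: [0.5247, -0.2022, 0.3159]
orientation: [0.122, 0.992, 0.001, -0.0]
contact_force: [0.7, -0.1, -0.3]
finger_gap: 0.0852
gripper_force: 0.0
```

>>> {"op": "drive_tool", "data": {
  "steps": [
    [0,[0,-0.03,0.67],0],
    [0,[0,-0.03,0.67],0],
    [0,[0,-0.03,0.67],0],
    [0,[0,-0.03,0.67],0],
    [0,[0,-0.03,0.67],0]
  ]
}}

```text
time_s: 3.72
position: [0.5233, -0.2117, 0.1504]
orientation: [0.124, 0.992, 0.0, 0.001]
contact_force: [-0.7, -0.2, 0.5]
finger_gap: 0.0855
gripper_force: 0.0
```

```bash
python3 - <<'E'
from h import *
cap('scene','s1');cap('top','t1')
a=cv2.imread('pics/s1.png')[120:280,140:320];b=cv2.imread('pics/t1.png')[160:320,330:510]
cv2.imwrite('pics/g1.png',cv2.resize(np.hstack([a,b]),(800,356),interpolation=cv2.INTER_CUBIC))
E
```

```text
(no output)
```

View pics/g1.png

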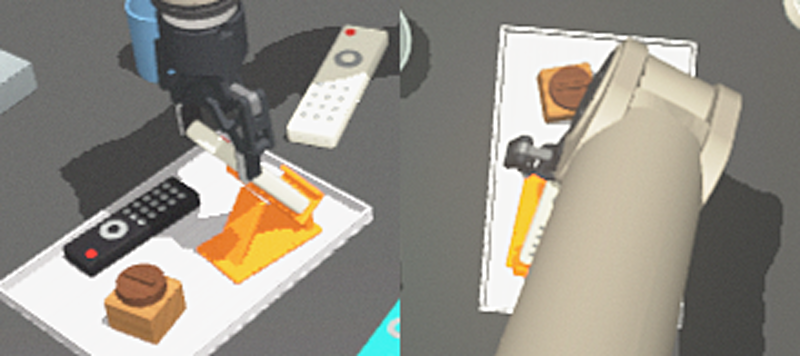

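Left panel: the fingers straddle the remote's upper part at about (230,140). Closing.

>>> {"op": "drive_tool", "data": {
  "steps": [
    [255,[0,0,0],0],
    [255,[0,0,0],0],
    [255,[0,0,0],0],
    [255,[0,0,0],0],
    [255,[0,0,0],0],
    [255,[0,0,0],0],
    [255,[0,0,0],0],
    [255,[0,0,0],0]
  ]
}}

```text
time_s: 4.82
position: [0.5223, -0.2126, 0.1496]
orientation: [0.125, 0.992, 0.0, 0.0]
contact_force: [-1.3, 1.3, 6.6]
finger_gap: 0.0434
gripper_force: 59.3
```

>>> {"op": "drive_tool", "data": {
  "steps": [
    [255,[0,0,-0.08],0],
    [255,[0,0,-0.16],0],
    [255,[0,0,-0.3],0],
    [255,[0,0,-0.45],0],
    [255,[0,0,-0.6],0],
    [255,[0,0,-0.6],0],
    [255,[0,0,-0.6],0]
  ]
}}

```text
time_s: 5.7
position: [0.5213, -0.2124, 0.2979]
orientation: [0.125, 0.992, 0.0, -0.001]
contact_force: [-0.4, 0.8, -1.9]
finger_gap: 0.0431
gripper_force: 59.3
```

```bash
python3 - <<'E'
from h import *
cap('scene','s2')
E
```

```text
(no output)
```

View pics/s2.png

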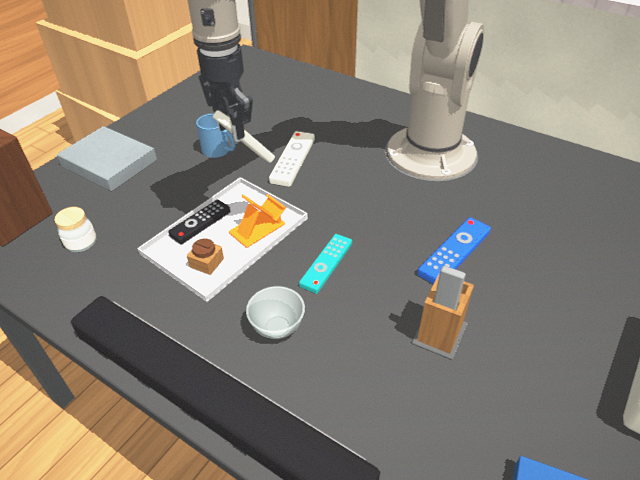

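Scene view: the remote is held with its foot at about (268,157), clear of the stand but still leaning 35°. The tool cannot tilt, so I plan to pivot the remote upright in the pads by pushing its foot against the fixed tray's near rim from inside. I'll measure the rim and the held remote first.

```bash
cat >> h.py <<'E'
def remote(c,ctr,r=.13,zmin=.1):
    P=cloud(c); hsv=cv2.cvtColor(c['color'],cv2.COLOR_RGB2HSV).astype(int)
    m=(c['depth']>0)&(hsv[...,1]<60)&(hsv[...,2]>140)&(np.linalg.norm(P-ctr,axis=-1)<r)&(P[...,2]>zmin)
    k,lab,st,cen=cv2.connectedComponentsWithStats(m.astype(np.uint8)); j=1+st[1:,4].argmax(); m=lab==j
    A=P[m]; q=np.median(A,0); w,v=np.linalg.eigh(np.cov((A-q).T)); ax=v[:,2]*np.sign(v[2,2])
    t=(A-q)@ax; lo,hi=np.percentile(t,[1,99]); 
    print('remote n',m.sum(),'px',cen[j].round(),'q',q.round(4),'ax',ax.round(3),'n',v[:,0].round(3),'len',lo.round(4),hi.round(4),'low',(q+lo*ax).round(4),'hi',(q+hi*ax).round(4),'minz',A[:,2].min().round(3))
    return m,A
E
python3 - <<'E'
from h import *
remote(dict(np.load('pics/s2.npz')),[.49,-.205,.25])
for n in('scene','top'):
    c=dict(np.load(f'pics/{n}0.npz')); P=cloud(c); hsv=cv2.cvtColor(c['color'],cv2.COLOR_RGB2HSV).astype(int)
    x,y,z=P[...,0],P[...,1],P[...,2]
    m=(c['depth']>0)&(hsv[...,1]<60)&(hsv[...,2]>110)&(abs(y+.24)<.17)&(x>.38)&(x<.72)&(z>-.01)&(z<.03)
    k,lab,st,cen=cv2.connectedComponentsWithStats(m.astype(np.uint8)); j=1+st[1:,4].argmax(); A=P[lab==j]
    r=cv2.minAreaRect(A[:,:2].astype(np.float32)*1000); print(n,r,cv2.boxPoints(r).round().tolist())
    for y0 in(-.32,-.30,-.28,-.26): 
        s=A[abs(A[:,1]-y0)<.006]; s=s[np.argsort(s[:,0])]; print(y0,[(round(a,3),round(b,3)) for a,b in s[:24:2,[0,2]].tolist()])
E
```

```text
remote n 620 px [243. 137.] q [ 0.5075 -0.1876  0.2641] ax [ 0.536 -0.244  0.808] n [ 0.754 -0.292 -0.589] len -0.0906 0.0728 low [ 0.4589 -0.1655  0.1909] hi [ 0.5466 -0.2054  0.323 ] minz 0.183
scene ((550.0064086914062, -239.91641235351562), (339.6465759277344, 339.9503479003906), 89.9974594116211) [[380.0, -410.0], [720.0, -410.0], [720.0, -70.0], [380.0, -70.0]]
-0.32 [(0.38, 0.008), (0.382, 0.006), (0.382, 0.015), (0.383, 0.011), (0.383, 0.013), (0.383, 0.008), (0.384, 0.005), (0.385, 0.016), (0.386, 0.012), (0.416, 0.003), (0.418, 0.002), (0.42, 0.004)]
-0.3 [(0.381, 0.015), (0.382, 0.01), (0.384, 0.015), (0.384, 0.004), (0.385, 0.02), (0.385, 0.003), (0.385, 0.005), (0.385, 0.012), (0.386, 0.016), (0.387, 0.015), (0.387, 0.012), (0.388, 0.005)]
-0.28 [(0.384, 0.01), (0.385, 0.003), (0.385, -0.0), (0.385, 0.016), (0.386, 0.006), (0.387, 0.004), (0.387, 0.016), (0.388, 0.012), (0.388, 0.004), (0.389, 0.015), (0.389, 0.02), (0.39, 0.018)]
-0.26 [(0.386, 0.0), (0.387, 0.017), (0.388, 0.015), (0.388, 0.017), (0.389, 0.019), (0.389, 0.007), (0.39, 0.016), (0.391, -0.001), (0.391, 0
[... 316 characters left out ...]
0.386, 0.001), (0.386, -0.001), (0.389, 0.002), (0.389, 0.004), (0.391, 0.005), (0.391, 0.0), (0.394, 0.004)]
-0.3 [(0.382, 0.016), (0.382, 0.019), (0.382, 0.02), (0.384, 0.006), (0.384, 0.007), (0.384, 0.001), (0.386, 0.005), (0.386, 0.004), (0.389, 0.006), (0.389, 0.004), (0.389, 0.001), (0.391, 0.003)]
-0.28 [(0.382, -0.0), (0.382, 0.004), (0.382, 0.017), (0.384, 0.02), (0.384, 0.018), (0.384, 0.018), (0.386, 0.007), (0.387, 0.008), (0.389, 0.007), (0.389, 0.003), (0.391, 0.008), (0.391, 0.0)]
-0.26 [(0.382, -0.001), (0.382, 0.001), (0.384, 0.005), (0.384, 0.023), (0.387, 0.005), (0.387, 0.019), (0.389, -0.0), (0.389, 0.001), (0.389, 0.007), (0.391, 0.001), (0.391, 0.003), (0.394, 0.003)]
```

>>> {"op": "drive_tool", "data": {
  "steps": [
    [255,[0.06,-0.41,0],-0.31],
    [255,[0.06,-0.41,0],-0.31],
    [255,[0.06,-0.41,0],-0.31],
    [255,[0.06,-0.41,0.2],-0.31],
    [255,[0.06,-0.41,0.4],-0.31],
    [255,[0.06,-0.41,0.61],-0.31],
    [255,[0.06,-0.41,0.61],-0.31],
    [255,[0.06,-0.41,0.61],-0.31]
  ]
}}

```text
time_s: 6.75
position: [0.4828, -0.3083, 0.1474]
orientation: [0.047, 0.999, -0.0, 0.0]
contact_force: [-0.4, -0.3, -2.4]
finger_gap: 0.0433
gripper_force: 59.3
```

>>> {"op": "drive_tool", "data": {
  "steps": [
    [255,[0,0,0.03],0],
    [255,[0,0,0.06],0],
    [255,[0,0,0.06],0],
    [255,[0,0,0.06],0]
  ]
}}

```text
time_s: 7.25
position: [0.482, -0.3083, 0.1315]
orientation: [0.047, 0.999, -0.0, 0.0]
contact_force: [0.8, -0.3, -1.0]
finger_gap: 0.0432
gripper_force: 59.4
```

>>> {"op": "drive_tool", "data": {
  "steps": [
    [255,[0,0,0.02],0],
    [255,[0,0,0.036],0],
    [255,[0,0,0.036],0],
    [255,[0,0,0.036],0]
  ]
}}

```text
time_s: 7.75
position: [0.4819, -0.3082, 0.1222]
orientation: [0.047, 0.999, 0.0, -0.0]
contact_force: [-0.4, 0.6, -0.4]
finger_gap: 0.0432
gripper_force: 59.4
```

>>> {"op": "drive_tool", "data": {
  "steps": [
    [255,[0,0,0.006],0],
    [255,[0,0,0.006],0],
    [255,[0,0,0.006],0]
  ]
}}

```text
time_s: 8.12
position: [0.482, -0.3082, 0.1208]
orientation: [0.047, 0.999, -0.0, 0.0]
contact_force: [-0.5, -0.4, -1.3]
finger_gap: 0.0432
gripper_force: 59.4
```

>>> {"op": "drive_tool", "data": {
  "steps": [
    [255,[0,0,0.006],0],
    [255,[0,0,0.006],0],
    [255,[0,0,0.006],0]
  ]
}}

```text
time_s: 8.5
position: [0.4825, -0.3083, 0.12]
orientation: [0.047, 0.999, 0.0, 0.001]
contact_force: [0.5, -0.4, 5.7]
finger_gap: 0.0433
gripper_force: 60.5
```

>>> {"op": "drive_tool", "data": {
  "steps": [
    [255,[0,0,-0.006],0],
    [255,[0.03,0,-0.006],0],
    [255,[0.03,0,-0.006],0],
    [255,[0.03,0,-0.006],0]
  ]
}}

```text
time_s: 9.0
position: [0.4743, -0.3074, 0.1206]
orientation: [0.047, 0.999, 0.0, -0.0]
contact_force: [0.2, 0.7, -1.2]
finger_gap: 0.0433
gripper_force: 59.6
```

>>> {"op": "drive_tool", "data": {
  "steps": [
    [255,[0.015,0,0],0],
    [255,[0.03,0,0],0],
    [255,[0.03,0,0],0],
    [255,[0.03,0,0],0]
  ]
}}

```text
time_s: 9.5
position: [0.4671, -0.3068, 0.1208]
orientation: [0.047, 0.999, -0.0, 0.0]
contact_force: [0.7, -0.6, -1.2]
finger_gap: 0.0431
gripper_force: 59.3
```

>>> {"op": "drive_tool", "data": {
  "steps": [
    [255,[0.012,0,0],0],
    [255,[0.012,0,0],0],
    [255,[0.012,0,0],0]
  ]
}}

```text
time_s: 9.88
position: [0.466, -0.3066, 0.1215]
orientation: [0.047, 0.999, -0.0, 0.002]
contact_force: [5.0, 0.3, -0.9]
finger_gap: 0.0431
gripper_force: 59.4
```

>>> {"op": "drive_tool", "data": {
  "steps": [
    [255,[0.012,0,0],0],
    [255,[0.012,0,0],0],
    [255,[0.012,0,0],0]
  ]
}}

```text
time_s: 10.25
position: [0.4648, -0.3066, 0.1223]
orientation: [0.047, 0.999, -0.001, 0.004]
contact_force: [9.0, 0.6, 0.8]
finger_gap: 0.0435
gripper_force: 59.5
```

>>> {"op": "drive_tool", "data": {
  "steps": [
    [255,[0.008,0,-0.004],0],
    [255,[0.016,0,-0.01],0],
    [255,[0.024,0,-0.016],0],
    [255,[0.024,0,-0.016],0]
  ]
}}

```text
time_s: 10.75
position: [0.4588, -0.3061, 0.1264]
orientation: [0.047, 0.999, -0.001, 0.004]
contact_force: [7.9, -0.3, 1.3]
finger_gap: 0.0434
gripper_force: 58.7
```

```bash
python3 - <<'E'
from h import *
c=cap('scene','s3'); s=bot.read_state(); p=s['position']; print(p,s['contact_force'],s['orientation'])
remote(c,np.array([.43,-.3,.07]),zmin=.03)
a=cv2.imread('pics/s3.png')[60:260,100:360]; cv2.imwrite('pics/g3.png',cv2.resize(a,(780,600),interpolation=cv2.INTER_CUBIC))
E
```

```text
[ 0.45880733 -0.30616251  0.12637055] [8.22751556 0.44847059 1.86438093] [ 0.04694176  0.9988903  -0.00104125  0.00368249]
remote n 427 px [232. 172.] q [ 0.4634 -0.2875  0.1099] ax [ 0.499 -0.145  0.855] n [ 0.862 -0.025 -0.507] len -0.0948 0.0472 low [ 0.4161 -0.2737  0.0289] hi [ 0.4869 -0.2943  0.1502] minz 0.03
```

View pics/g3.png

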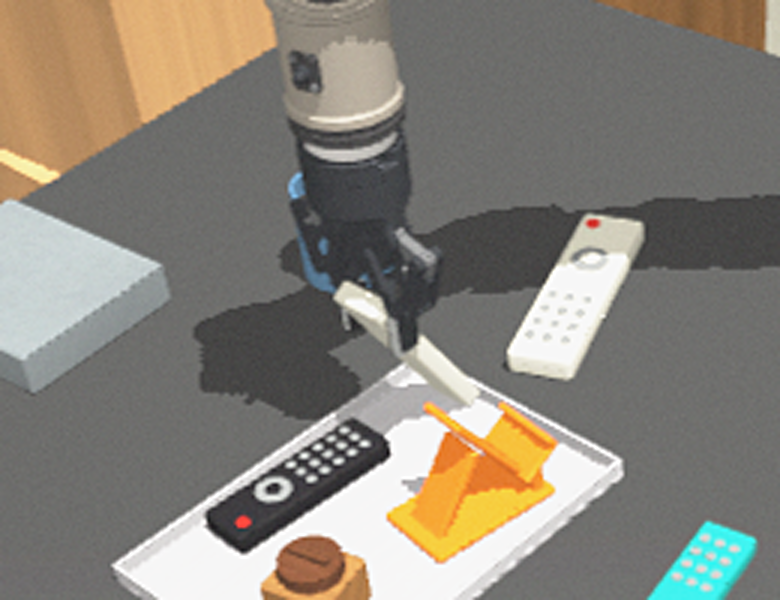

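Crop: the remote has begun to pivot in the pads, with its foot against the near rim at about (475,400). Force is steady at 8 N. I'll continue along the arc.

>>> {"op": "drive_tool", "data": {
  "steps": [
    [255,[0.02,0,-0.011],0],
    [255,[0.042,0,-0.021],0],
    [255,[0.062,0,-0.029],0],
    [255,[0.082,0,-0.035],0],
    [255,[0.103,0,-0.041],0],
    [255,[0.124,0,-0.047],0],
    [255,[0.145,0,-0.051],0],
    [255,[0.166,0,-0.054],0],
    [255,[0.166,0,-0.054],0]
  ]
}}

```text
time_s: 11.92
position: [0.4161, -0.3028, 0.1397]
orientation: [0.047, 0.999, -0.001, 0.003]
contact_force: [5.3, -0.8, 3.0]
finger_gap: 0.0435
gripper_force: 58.1
```

```bash
python3 - <<'E'
from h import *
c=cap('scene','s4'); s=bot.read_state(); p=s['position']; print(p,s['contact_force'],s['orientation'])
remote(c,np.array([.40,-.3,.09]),zmin=.03)
E
```

```text
[ 0.41619968 -0.30277145  0.1396858 ] [ 6.0578749  -0.42007072  2.64705324] [ 0.04718693  0.99888157 -0.00119348  0.00275119]
remote n 694 px [241. 164.] q [ 0.4222 -0.2944  0.105 ] ax [ 0.198 -0.063  0.978] n [ 0.98   0.003 -0.198] len -0.0752 0.0654 low [ 0.4073 -0.2897  0.0314] hi [ 0.4351 -0.2986  0.1689] minz 0.03
```

>>> {"op": "drive_tool", "data": {
  "steps": [
    [255,[0.025,0,-0.003],0],
    [255,[0.05,0,-0.004],0],
    [255,[0.075,0,-0.004],0],
    [255,[0.096,0,-0.004],0],
    [255,[0.096,0,-0.004],0]
  ]
}}

```text
time_s: 12.6
position: [0.3911, -0.3002, 0.1401]
orientation: [0.047, 0.999, -0.001, 0.002]
contact_force: [3.1, -0.5, 1.7]
finger_gap: 0.0436
gripper_force: 55.4
```

```bash
python3 - <<'E'
from h import *
c=cap('scene','s5'); s=bot.read_state(); p=s['position']; print(p,s['contact_force'],s['orientation'])
remote(c,np.array([.39,-.3,.09]),zmin=.03)
E
```

```text
[ 0.39114956 -0.300222    0.13998519] [ 4.17852732 -0.92987581  1.31022965] [ 4.73573753e-02  9.98876643e-01 -7.93829718e-04  1.44944978e-03]
remote n 803 px [246. 161.] q [ 0.4049 -0.2949  0.1055] ax [ 0.027 -0.048  0.998] n [ 1.     0.001 -0.027] len -0.0734 0.0654 low [ 0.4029 -0.2914  0.0322] hi [ 0.4067 -0.2981  0.1708] minz 0.03
```

>>> {"op": "drive_tool", "data": {
  "steps": [
    [255,[-0.02,0,0],0],
    [255,[-0.02,0,-0.2],0],
    [255,[-0.02,0,-0.4],0],
    [255,[-0.02,0,-0.64],0],
    [255,[-0.15,0.18,-0.64],0],
    [255,[-0.3,0.37,-0.64],0],
    [255,[-0.425,0.56,-0.64],0],
    [255,[-0.425,0.56,-0.64],0],
    [255,[-0.425,0.56,-0.64],0]
  ]
}}

```text
time_s: 13.78
position: [0.5073, -0.1704, 0.298]
orientation: [0.047, 0.999, -0.0, -0.002]
contact_force: [-1.2, -0.6, -1.0]
finger_gap: 0.0431
gripper_force: 54.6
```

>>> {"op": "drive_tool", "data": {
  "steps": [
    [255,[0,0.2,0],-0.13],
    [255,[0,0.4,0],-0.26],
    [255,[0,0.6,0],-0.4],
    [255,[0.02,0.8,0],-0.4],
    [255,[0.02,0.8,0],-0.4],
    [255,[0.02,0.8,0],-0.4]
  ]
}}

```text
time_s: 14.52
position: [0.5221, 0.0273, 0.299]
orientation: [-0.051, 0.999, -0.001, -0.001]
contact_force: [0.4, 0.5, -1.4]
finger_gap: 0.0431
gripper_force: 54.7
```

```bash
python3 - <<'E'
from h import *
s=bot.read_state(); p=s['position']; print(p,s['contact_force'],s['orientation'])
for n in('scene','top'):
    c=cap(n,n+'6'); m,A=remote(c,p-[0,0,.05],zmin=.1)
    for z in np.arange(.17,.34,.01):
        B=A[abs(A[:,2]-z)<.005]
        if len(B)>5: print(z.round(3),len(B),B.min(0)[:2].round(4),B.max(0)[:2].round(4))
a=cv2.imread('pics/scene6.png')[60:360,200:500];b=cv2.imread('pics/top6.png')[100:400,150:450]
cv2.imwrite('pics/g6.png',cv2.resize(np.hstack([a,b]),(800,400)))
E
```

```text
[0.52213955 0.02733832 0.29895031] [ 0.35135232  0.54713421 -1.37720322] [-5.14024176e-02  9.98677583e-01 -5.51065469e-04 -7.56779056e-04]
remote n 1862 px [335. 187.] q [0.5344 0.0311 0.261 ] ax [ 0.024 -0.015  1.   ] n [ 0.987  0.162 -0.022] len -0.0929 0.0677 low [0.5322 0.0325 0.1681] hi [0.5361 0.0301 0.3286] minz 0.165
0.17 81 [0.516  0.0059] [0.5361 0.0491]
0.18 97 [0.5162 0.0067] [0.5357 0.0494]
0.19 86 [0.5187 0.0078] [0.5382 0.0495]
0.2 99 [0.5174 0.0079] [0.5368 0.0493]
0.21 97 [0.519  0.0078] [0.5383 0.0493]
0.22 96 [0.5186 0.0085] [0.5378 0.0492]
0.23 97 [0.5188 0.0086] [0.5383 0.0491]
0.24 106 [0.5193 0.0068] [0.5379 0.0493]
0.25 108 [0.5203 0.0058] [0.5392 0.0493]
0.26 102 [0.5208 0.0073] [0.5388 0.0495]
0.27 115 [0.5202 0.0073] [0.5388 0.0526]
0.28 109 [ 0.5269 -0.0008] [0.5389 0.0554]
0.29 136 [0.5273 0.001 ] [0.5397 0.0563]
0.3 127 [0.5261 0.001 ] [0.5408 0.056 ]
0.31 137 [5.274e-01 5.000e-04] [0.541  0.0556]
0.32 118 [0.5281 0.0071] [0.5417 0.051 ]
0.33 145 [0.5213 0.0063] [0.5414 0.0498]h.py:13: RuntimeWarning: Degrees of freedom <= 0 for slice
  A=P[m]; q=np.median(A,0); w,v=np.linalg.eigh(np.cov((A-q).T)); ax=v[:,2]*np.sign(v[2,2])
  c *= np.true_divide(1, fact)
  c *= np.true_divide(1, fact)
Traceback (most recent call last):
  File "h.py", line 13, in remote
    A=P[m]; q=np.median(A,0); w,v=np.linalg.eigh(np.cov((A-q).T)); ax=v[:,2]*np.sign(v[2,2])
                                  ~~~~~~~~~~~~~~^^^^^^^^^^^^^^^^^
numpy.linalg.LinAlgError: Eigenvalues did not converge
```

Scene view shows the remote held upright, about 2° off. I'll fit the same visible faces (+x, +y) of the remote and the caddy from the scene camera, so that calibration error cancels.

```bash
cat >> h.py <<'E'
def faces(A,yaw0=6):
    out=[]
    for k in (0,90):
        a=np.radians(yaw0+k); e=np.array([np.cos(a),np.sin(a),0]); t=A@e
        h,b=np.histogram(t,np.arange(t.min(),t.max()+.002,.002)); top=b[np.argmax(h*(b[:-1]>np.percentile(t,60 if k==0 else 80)))]+.001
        B=A[abs(t-top)<.005]
        for _ in range(4):
            q=B.mean(0); n=np.linalg.svd(B-q,full_matrices=False)[2][2]; n*=np.sign(n@e); B=B[abs((B-q)@n)<.0025]
        out.append((q,n)); print('face',k,len(B),q.round(4),'yaw',np.degrees(np.arctan2(n[1],n[0])).round(1),'tilt',np.degrees(n[2]).round(1))
    return out
def corner(f,z,yaw=None):
    # intersect the two planes at height z
    (q1,n1),(q2,n2)=f; M=np.array([n1[:2],n2[:2]]); return np.linalg.solve(M,[n1@q1-n1[2]*z,n2@q2-n2[2]*z])
E
python3 - <<'E'
from h import *
p=bot.read_state()['position']
c=dict(np.load('pics/scene6.npz')); P=cloud(c)
_,A=remote(c,p-[0,0,.05]); A=A[(A[:,2]<.265)&(A[:,2]>.17)]; print('R'); fr=faces(A)
c0=dict(np.load('pics/scene0.npz')); P=cloud(c0); hsv=cv2.cvtColor(c0['color'],cv2.COLOR_RGB2HSV).astype(int)
m=(abs(P[...,0]-.53)<.07)&(abs(P[...,1]-.27)<.06)&(P[...,2]>.02)&(P[...,2]<.112)&(hsv[...,1]>60)
print('C'); fc=faces(P[m])
y=np.radians(6); e1=np.array([np.cos(y),np.sin(y)]); e2=np.array([-e1[1],e1[0]])
pk=corner(fc,.12)-.0605*e1-.032*e2; ft=corner(fr,.168)-.009*e1-.022*e2; md=corner(fr,.25)-.009*e1-.022*e2
print('pocket',pk,'foot',ft,'mid',md,'delta',pk-ft,'tcp tgt',p[:2]+pk-ft)
# top view hole centre: rim wood pixels at z .12, hole edges
a=cv2.imread('pics/scene6.png')[60:360,200:500];b=cv2.imread('pics/top6.png')[100:400,150:450]
cv2.imwrite('pics/g6.png',cv2.resize(np.hstack([a,b]),(800,400)))
E
```

```text
remote n 1862 px [335. 187.] q [0.5344 0.0311 0.261 ] ax [ 0.024 -0.015  1.   ] n [ 0.987  0.162 -0.022] len -0.0929 0.0677 low [0.5322 0.0325 0.1681] hi [0.5361 0.0301 0.3286] minz 0.165
R
face 0 806 [0.5339 0.0288 0.219 ] yaw 6.5 tilt -1.8
face 90 224 [0.5275 0.0474 0.2179] yaw 83.9 tilt -0.5
C
face 0 1142 [0.5696 0.271  0.0676] yaw 5.8 tilt -0.0
face 90 201 [0.5413 0.2991 0.0664] yaw 94.6 tilt -0.0
pocket [0.50976863 0.2630057 ] foot [0.52359167 0.02392435] mid [0.52613616 0.02431402] delta [-0.01382304  0.23908134] tcp tgt [0.50862492 0.26605757]
```

View pics/g6.png

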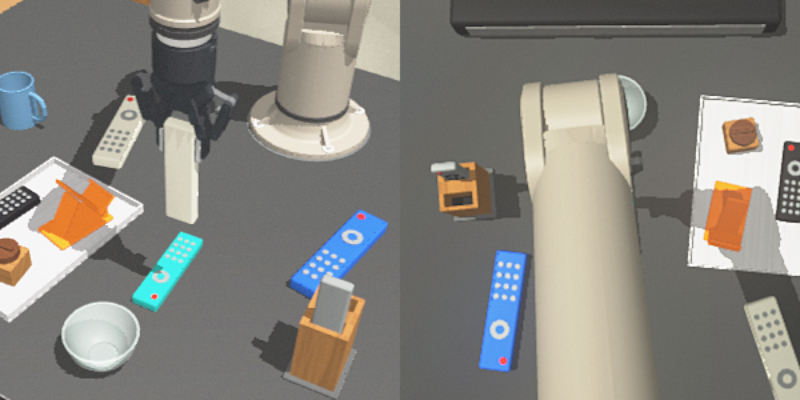

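Left panel: the remote hangs upright in the jaws, with the caddy at right, about (330,335). The fits give a TCP target of (0.507, 0.2656), consistent with the top view. Moving over the pocket.

>>> {"op": "drive_tool", "data": {
  "steps": [
    [255,[-0.01,0.2,0],0],
    [255,[-0.02,0.4,0],0],
    [255,[-0.03,0.6,0],0],
    [255,[-0.04,0.8,0],0],
    [255,[-0.04,0.9,0],0],
    [255,[-0.04,0.954,0],0],
    [255,[-0.04,0.954,0],0],
    [255,[-0.04,0.954,0],0],
    [255,[-0.04,0.954,0],0]
  ]
}}

```text
time_s: 15.75
position: [0.5082, 0.2661, 0.2994]
orientation: [-0.051, 0.999, -0.0, 0.0]
contact_force: [-0.3, 1.3, -1.1]
finger_gap: 0.0432
gripper_force: 54.7
```

```bash
python3 - <<'E'
from h import *
s=bot.read_state(); p=s['position']; print(p,s['contact_force'],s['orientation'])
c=cap('scene','s7'); cap('top','t7'); _,A=remote(c,p-[0,0,.05],zmin=.165); A=A[(A[:,2]<.265)&(A[:,2]>.17)]; fr=faces(A)
y=np.radians(6); e1=np.array([np.cos(y),np.sin(y)]); e2=np.array([-e1[1],e1[0]])
for q,n in fr: print(q[:2]@e1,q[:2]@e2)
print('tcp',p[:2]@e1,p[:2]@e2, 'face extents e2',np.percentile(A[:,:2]@e2,[1,99]))
a=cv2.imread('pics/s7.png')[180:380,370:530];b=cv2.imread('pics/t7.png')[170:370,120:280]
cv2.imwrite('pics/g7.png',cv2.resize(np.hstack([a,b]),(800,500),interpolation=cv2.INTER_CUBIC))
E
```

```text
[0.50822417 0.26606484 0.29939377] [-0.27918297  1.33167417 -1.10224495] [-5.13850090e-02  9.98678897e-01 -1.96971726e-04  6.05578131e-05]
remote n 2429 px [466. 235.] q [0.5209 0.2687 0.258 ] ax [-0.059 -0.008  0.998] n [0.992 0.109 0.059] len -0.0864 0.0717 low [0.526  0.2694 0.1717] hi [0.5167 0.2681 0.3295] minz 0.165
face 0 999 [0.52   0.2668 0.22  ] yaw 6.3 tilt -1.7
face 90 187 [0.5243 0.2863 0.2125] yaw 92.1 tilt 0.2
0.5450306624612141 0.21102653064610583
0.5513206764283627 0.22995830922143704
tcp 0.5332514111577369 0.21148341789962577 face extents e2 [0.19023051 0.23216714]
```

View pics/g7.png

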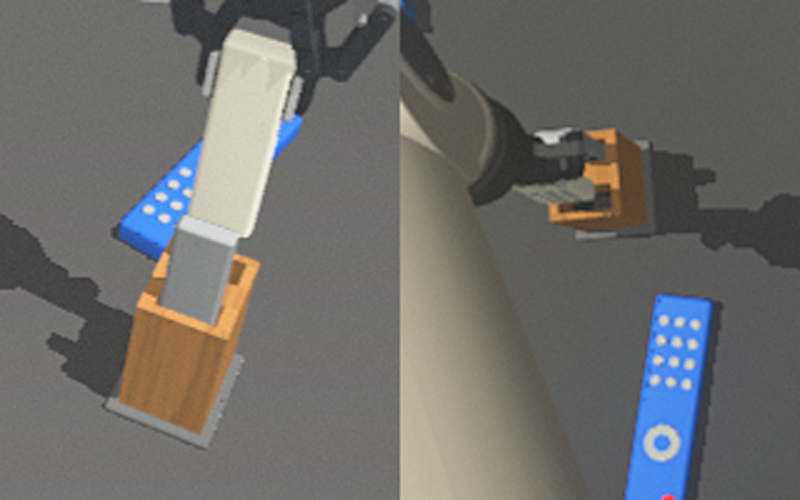

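Left panel: the remote hangs just behind and above the grey one, over the front pocket. I'll shift about 1 mm and lower it in stages.

>>> {"op": "drive_tool", "data": {
  "steps": [
    [255,[0.004,-0.003,0.04],0],
    [255,[0.004,-0.003,0.08],0],
    [255,[0.004,-0.003,0.12],0],
    [255,[0.004,-0.003,0.15],0],
    [255,[0.004,-0.003,0.15],0]
  ]
}}

```text
time_s: 16.48
position: [0.5065, 0.2667, 0.2609]
orientation: [-0.053, 0.999, -0.0, -0.001]
contact_force: [0.8, 0.2, -1.2]
finger_gap: 0.0433
gripper_force: 54.7
```

>>> {"op": "drive_tool", "data": {
  "steps": [
    [255,[0,0,0.008],0],
    [255,[0,0,0.016],0],
    [255,[0,0,0.024],0],
    [255,[0,0,0.032],0],
    [255,[0,0,0.04],0],
    [255,[0,0,0.04],0]
  ]
}}

```text
time_s: 17.23
position: [0.5067, 0.2668, 0.2516]
orientation: [-0.053, 0.999, -0.0, -0.0]
contact_force: [0.4, 0.5, -0.8]
finger_gap: 0.0433
gripper_force: 54.7
```

>>> {"op": "drive_tool", "data": {
  "steps": [
    [255,[0,-0.003,0.008],0],
    [255,[0,-0.003,0.016],0],
    [255,[0,-0.003,0.024],0],
    [255,[0,-0.003,0.024],0]
  ]
}}

```text
time_s: 17.73
position: [0.5068, 0.266, 0.2456]
orientation: [-0.053, 0.999, -0.0, -0.0]
contact_force: [-0.5, 0.2, -0.7]
finger_gap: 0.0431
gripper_force: 54.7
```

>>> {"op": "drive_tool", "data": {
  "steps": [
    [255,[0,0,0.008],0],
    [255,[0,0,0.016],0],
    [255,[0,0,0.024],0],
    [255,[0,0,0.032],0],
    [255,[0,0,0.032],0]
  ]
}}

```text
time_s: 18.35
position: [0.5068, 0.266, 0.2376]
orientation: [-0.053, 0.999, -0.0, -0.0]
contact_force: [-1.6, -0.4, -0.3]
finger_gap: 0.0434
gripper_force: 54.7
```

>>> {"op": "drive_tool", "data": {
  "steps": [
    [255,[0,0,0.012],0],
    [255,[0,0,0.024],0],
    [255,[0,0,0.036],0],
    [255,[0,0,0.048],0],
    [255,[0,0,0.048],0]
  ]
}}

```text
time_s: 18.98
position: [0.5067, 0.266, 0.2254]
orientation: [-0.053, 0.999, -0.0, -0.0]
contact_force: [-0.1, -0.6, -1.4]
finger_gap: 0.0433
gripper_force: 54.7
```

>>> {"op": "drive_tool", "data": {
  "steps": [
    [255,[0,0,0.008],0],
    [255,[0,0,0.016],0],
    [255,[0,0,0.024],0],
    [255,[0,0,0.032],0],
    [255,[0,0,0.032],0]
  ]
}}

```text
time_s: 19.6
position: [0.5068, 0.266, 0.2176]
orientation: [-0.053, 0.999, -0.0, -0.0]
contact_force: [0.2, -0.3, -1.7]
finger_gap: 0.0435
gripper_force: 54.7
```

>>> {"op": "drive_tool", "data": {
  "steps": [
    [255,[0,0,0.006],0],
    [255,[0,0,0.012],0],
    [255,[0,0,0.018],0],
    [255,[0,0,0.018],0]
  ]
}}

```text
time_s: 20.1
position: [0.5068, 0.266, 0.2132]
orientation: [-0.053, 0.999, -0.0, -0.0]
contact_force: [-0.1, -0.5, -2.6]
finger_gap: 0.0433
gripper_force: 54.7
```

>>> {"op": "drive_tool", "data": {
  "steps": [
    [255,[0,0,0.006],0],
    [255,[0,0,0.012],0],
    [255,[0,0,0.016],0],
    [255,[0,0,0.016],0]
  ]
}}

```text
time_s: 20.6
position: [0.5069, 0.266, 0.2092]
orientation: [-0.053, 0.999, -0.0, -0.0]
contact_force: [0.1, -0.5, -0.3]
finger_gap: 0.0435
gripper_force: 54.7
```

>>> {"op": "drive_tool", "data": {
  "steps": [
    [255,[0,0,0.006],0],
    [255,[0,0,0.012],0],
    [255,[0,0,0.016],0],
    [255,[0,0,0.016],0]
  ]
}}

```text
time_s: 21.1
position: [0.5072, 0.2662, 0.2059]
orientation: [-0.053, 0.999, 0.0, 0.0]
contact_force: [-1.5, 0.0, 5.5]
finger_gap: 0.0437
gripper_force: 55.2
```

>>> {"op": "drive_tool", "data": {
  "steps": [
    [255,[0,0,0.004],0],
    [255,[0,0,0.004],0],
    [255,[0,0,0.004],0]
  ]
}}

```text
time_s: 21.48
position: [0.5072, 0.2662, 0.2051]
orientation: [-0.053, 0.999, 0.0, 0.0]
contact_force: [-1.7, -1.3, 7.8]
finger_gap: 0.0433
gripper_force: 55.5
```

Stiffness is about 2.9 N/mm, so this is the pad. I'll unload most of the compression, then open.

>>> {"op": "drive_tool", "data": {
  "steps": [
    [255,[0,0,-0.004],0],
    [255,[0,0,-0.008],0],
    [255,[0,0,-0.008],0],
    [255,[0,0,-0.008],0]
  ]
}}

```text
time_s: 21.98
position: [0.5071, 0.2661, 0.2064]
orientation: [-0.053, 0.999, 0.0, 0.0]
contact_force: [-0.8, -0.7, 3.9]
finger_gap: 0.0435
gripper_force: 55.3
```

>>> {"op": "drive_tool", "data": {
  "steps": [
    [100,[0,0,0],0],
    [80,[0,0,0],0],
    [60,[0,0,0],0],
    [40,[0,0,0],0],
    [20,[0,0,0],0],
    [0,[0,0,0],0],
    [0,[0,0,0],0]
  ]
}}

```text
time_s: 22.85
position: [0.5069, 0.2661, 0.2063]
orientation: [-0.053, 0.999, 0.0, 0.0]
contact_force: [0.1, -0.1, -0.1]
finger_gap: 0.0856
gripper_force: 0.0
```

```bash
python3 - <<'E'
from h import *
s=bot.read_state(); p=s['position']; print(p,s['contact_force'],s['finger_gap'])
c=cap('scene','s8'); _,A=remote(c,p-[0,0,.02],zmin=.13); print(A[:,2].max()); faces(A)
a=cv2.imread('pics/s8.png')[200:380,380:520]
cv2.imwrite('pics/g8.png',cv2.resize(a,(466,600),interpolation=cv2.INTER_CUBIC))
E
```

```text
[0.50693622 0.26610984 0.20632978] [ 0.06371316 -0.07323987 -0.1101647 ] 0.08555676906758575
remote n 1273 px [461. 258.] q [0.5138 0.2699 0.2006] ax [-0.252 -0.174  0.952] n [-0.007  0.984  0.178] len -0.069 0.0408 low [0.5312 0.2819 0.1349] hi [0.5036 0.2628 0.2395] minz 0.13
0.25526112632854314
face 0 109 [0.5562 0.2763 0.1868] yaw 5.8 tilt 1.6
face 90 244 [0.5237 0.285  0.1842] yaw 94.9 tilt 1.1
```

View pics/g8.png

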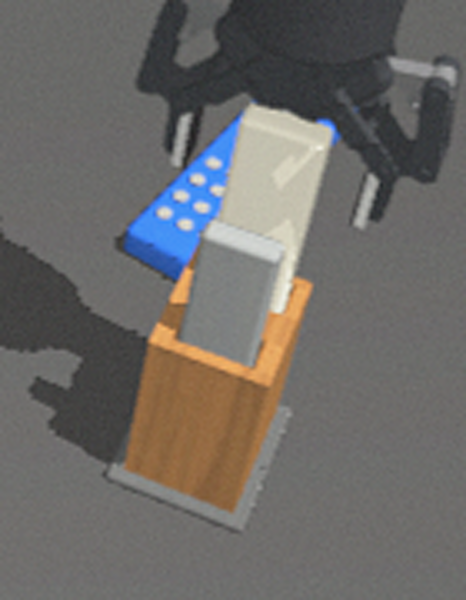

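The remote stands free in the front pocket, with the jaws open on both sides at about (180,140) and (365,200). I'll withdraw straight up and hand in.

>>> {"op": "drive_tool", "data": {
  "steps": [
    [0,[0,0,-0.1],0],
    [0,[0,0,-0.25],0],
    [0,[0,0,-0.45],0],
    [0,[0,0,-0.6],0],
    [0,[0,0,-0.6],0],
    [0,[0,0,-0.6],0],
    [0,[0,0,-0.6],0]
  ]
}}

```text
time_s: 23.78
position: [0.5063, 0.2658, 0.3548]
orientation: [-0.053, 0.999, -0.001, -0.001]
contact_force: [0.4, 0.4, -0.5]
finger_gap: 0.0853
gripper_force: 0.0
```

```bash
python3 - <<'E'
from h import *
c=cap('scene','s9'); P=cloud(c); h=cv2.cvtColor(c['color'],cv2.COLOR_RGB2HSV).astype(int)
m=(h[...,1]<60)&(h[...,2]>140)&(abs(P[...,0]-.51)<.03)&(abs(P[...,1]-.266)<.035)&(P[...,2]>.16)&(P[...,2]<.26); A=P[m]
print(A[:,2].max()); f=faces(A)
print(bot.hand_in())
E
```

```text
0.23912578008058938
face 0 760 [0.5154 0.2669 0.2038] yaw 6.3 tilt 0.9
face 90 148 [0.5113 0.285  0.2032] yaw 77.0 tilt 1.0
the job is handed in; nothing more can be done
None
```

The white remote stands released and about 1° off upright in the front pocket, its foot about 46 mm below the mouth. The job was handed in at about 24 s; no verdict was returned.

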